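Prise open a clock case and show its wheel to the inspection camera

ROBOT

A 6-joint arm with a two-finger parallel gripper is mounted at the origin on the work surface. World frame = base frame: x ahead of the robot, y to its left, z up, the work surface at z = 0. Lengths are in mm, angles in degrees, forces in N, time in s.
With the tool pointing down it reaches from about 425 to 950 mm from the base axis. Payload 14.7 kg.
Tool frame: the origin (TCP) lies midway between the tips of the shut fingers; the grasp point (between the pads) lies 19 mm behind it; z points along the fingers, y is the line along which they close (so a half turn about z gives the same grasp; the last joint's range is limited). The gripper opens to 85 mm and grips with 20 to 120 N. Pads are 22 mm wide; open, the fingers measure 114 mm over their backs; the gripper's body (76 mm by 85 mm) begins 54 mm behind the grasp point. The pads swing forward as they close: fully open they stand 13 mm farther back than shut.
Start: joints at [71.643, 27.513, 91.461, -0, 61.026, -2.67], TCP at [175.73, 625.788, 231.297] pointing down, gripper open.
Joint ranges: [-157.49, 157.49], [-46.99, 117.5], [13.45, 153.17], [-89.5, 269.5], [5.16, 153.95], [-167.48, 167.48]. Speed limits (degrees/s): [108.29, 108.29, 136.94, 172.46, 172.46, 172.46].

INTERFACE

Orientations are given as [roll, pitch, yaw] about the fixed x, y, z axes, in that order (R = Rz(yaw) Ry(pitch) Rx(roll)).
In Python, from cell import manip gives the robot as it stands.
- The arm moves only by the shell command python3 -m creep 'ROWS' [OPENING] [FORCE]. ROWS is JSON, a list of rows, each an object with "linear": the shift along the world's x, y, z in mm, a list of three; "roll": the turn about the world's z in degrees. In form: [{"linear": [x, y, z], "roll": roll}, ...]. A call has 1 to 20 rows; each row shifts and turns the commanded pose from where the row before left it; what a row does not reach is not made up. A row lasts 1/12 s, in which the tool goes at most 41.7 mm and 7.16 degrees, less where a joint would pass 70% of its speed; a pose out of reach is approached as far as the arm can. A call with a gripper value outside its range is refused whole. OPENING is the opening, from -1 (shut) to 1 (fully open), set as the call begins (- or left out, the last holds). The fingers move at their own pace and stop on an object; FORCE is the grip in N (left out, the last holds). Time passes only in rows, so rows that do not move let the fingers close. It gives the time, the measured TCP pose, the force, the opening and the grip force at its end, in the units of the state.
- manip.sense(): the state, without advancing time (a new reading comes with each control period).
- manip.camera(name): name is "scene" or "top" or "wrist"; returns (picture, depth): 480x640x3 uint8, blue, green, red; 480x640 float32, mm along the optical axis (not along the pixel's ray), 0 where there is no reading.
- manip.camera_info(name): a dict with "fx", "fy", "cx", "cy" (pixels), "D" ([k1, k2, p1, p2, k3] as OpenCV has them; the pictures are not rectified), "R" (3x3) and "t" (3): a world point X has camera coordinates R X + t; the wrist camera has in their place "T_tool_cam" (4x4, takes a point from camera to tool coordinates, whose origin is the TCP and whose axes are the flange's). Camera axes: x right, y down, z forward; pixel columns grow to the right and rows downward; lengths in mm; the calibration is good to about 2 mm. A picture is of the moment at which its call begins: read the wrist's pose just before it. camera_info takes no time and is no camera call.
- manip.finish_job(): hands the job in; it is judged then, once.
The state is a dict: "time": time; "joint_pos": joint angles; "qd": joint speeds; "effort": joint torques, N m; "eef_pos": TCP position; "eef_rot": TCP orientation; "ft_force": force on the tool from outside, world axes, zero at the start; "moment": the same for the moment, N m; "finger_gap": opening from 0.0 (shut) to 1.0 (fully open); "grip_force": force on a finger pad.
Only numpy, scipy, OpenCV 4.12 (cv2) and the standard library are available. Lean on these libraries where they do the work, as an engineer would, in place of code of your own. Each camera call takes 0.05 s, during which the arm holds its last target. There are 200 camera calls.

TASK

With the blade of the red-handled case knife in the slot of the wooden clock case, prise up the glazed door and swing it back to upright or beyond, keeping the gripper's fingers off the door; then lay the knife back on the green mat without dropping it. Lift the brass wheel out of the case by its steel arbor and hold it in the air in front of the inspection camera: its flat underside towards the lens and square to it, centred on the lens axis 80 mm from the glass. Finish while still holding it there, the door left open and nothing else on the bench disturbed.

Things in the scene. Friction and masses are not known exactly. Their poses are not given: they have to be found in the camera images.
- knife: Loose case knife lying flat on the mat, 60 g. Red handle 100 long (own x -50 to +50 mm), 16 wide (y), 16 high (z 0 to 16 mm); flat steel blade 65 long, 14 wide, 2 thick runs from the handle's end, x = +50 to +115 mm, at mid-height (z 7 to 9 mm). Origin: centre of the handle's underside; x points along the blade, z up. Centre of mass near x = +15 mm
- knife_tip (a point): End of the knife's blade, middle of its thickness: (115, 0, 8) mm in the knife's frame
- mat: Fixed green mat, 250 (x) x 120 (y) x 2 mm thick; the knife lies on it. Origin: centre of its underside. Mat and camera may change sides
- case: Fixed dark wooden clock case lying on its back, 130 x 130 mm, 55 mm high, walls and floor 6 mm thick, open at the top under the glazed door. Origin: centre of its underside; -x is the front side with the slot, +x the hinge side, z up
- slot (a point): Middle of the slot's mouth in the case's front wall, 50 mm over the bench (axes as the case): the wall is cut down by 10 mm over a width of 50 mm directly beneath the door, so the slot spans 45 to 55 mm over the bench, and opens straight through the 6 mm wall into the case, where nothing stands within 25 mm behind it
- door (a joint): Angle of the case's glazed door (rad): 0 shut, 1.57 upright, stop at 1.9. Brass frame with a clear pane, 130 x 130 x 4 mm, 100 g, flat underside 55 mm over the bench when shut; 1 to 2 N lift it at the front edge; its stiff hinge stays at any angle where it is left
- door_hinge (a point): Middle of the door's hinge line, at the level of the door's underside: (65, 0, 55) mm in the case's frame; the hinge line runs along the case's y axis
- door_edge (a point): Middle of the free front edge of the door's underside, 130 mm from the hinge line
- wheel: Loose brass toothed wheel lying flat on the floor of the case, 49 mm over the teeth, 12 mm thick, with a round steel arbor 10 mm in diameter standing up from its middle, z = 12 to 44 mm; about 110 g. Origin: centre of the flat underside; z points along the arbor. It stands within 12 mm of the case's centre, underside 6 mm over the bench
- camera: Fixed inspection camera on a dark base plate 100 x 90 mm, with two side posts up to 60 mm high and a white camera box with a black lens barrel (42 mm in diameter) with a blue glass between them. Origin: centre of the camera under the box, on the bench; its -x side is the one the lens leans towards
- focus (a point): Where the middle of the wheel's underside must be: on the lens axis, 80 mm in front of the lens glass. Its axes are the lens's: z points out of the lens along its axis, up and leaning 0.4 rad from vertical towards the camera's -x side; y is the camera's y. Nothing stands over the lens
- dome: Bystander: loose clear dust dome with a knob, 90 mm in diameter, 90 mm high; origin under its centre
- loupe: Bystander: loose black eye loupe, 34 mm in diameter, 34 mm high; origin under its centre
- spare_wheel: Bystander: loose small steel wheel, 34 mm in diameter, with a thin pin, 24 mm high; origin under its centre
- pencil: Bystander: loose red square pencil, 160 mm long, 8 mm thick; origin under its middle
- oil_jar: Bystander: loose amber oil jar, 36 mm in diameter, 45 mm high; origin under its centre
Things that resemble listed ones, but are neither listed nor needed, are in the scene too. Leave any orange or purple look-alike of the camera alone. Leave any black look-alike of the knife alone.

How it is judged:
By the outcome, as a careful person would: the job done as asked, in the order asked, and still so for the second after the job is handed in, while the arm keeps its last pose, push and grip.
It also fails if it takes over 67 s, if anything falls off the work surface, if the arm or the gripper's body presses on something with over 40 N, if the wrist force passes 120 N, or if a joint passes its speed limit or range.

## Working session

There is one attempt and no reset: what is moved stays moved. The work goes in short steps, Python scripts to look and compute and a shell command to move; the robot and the scene stay as the last step left them, time stands still between calls to the robot, and variables do not carry over. Pictures are saved under pics/ and viewed, at most 10 in all, crops included, and the job is handed in when it is done.

```bash
mkdir -p pics; ls
cat > h.py <<'E'
import numpy as np, cv2, pickle
from cell import manip
from scipy.spatial.transform import Rotation as Ro
def grab(name, tag):
    s=manip.sense(); im,d=manip.camera(name); i=manip.camera_info(name)
    K=np.array([[i['fx'],0,i['cx']],[0,i['fy'],i['cy']],[0,0,1.]])
    if 'R' in i: R,t=np.array(i['R']),np.array(i['t'])
    else:
        T=np.eye(4); T[:3,:3]=Ro.from_euler('xyz',s['eef_rot'],degrees=True).as_matrix(); T[:3,3]=s['eef_pos']
        M=np.linalg.inv(T@np.array(i['T_tool_cam'])); R,t=M[:3,:3],M[:3,3]
    c=dict(im=im,d=d,K=K,D=np.array(i['D'],float),R=R,t=t.ravel())
    pickle.dump(c,open(f'{tag}.pkl','wb')); cv2.imwrite(f'pics/{tag}.png',im); return c
def load(tag): return pickle.load(open(f'{tag}.pkl','rb'))
def rays(c,uv):
    n=cv2.undistortPoints(np.array(uv,float).reshape(-1,1,2),c['K'],c['D']).reshape(-1,2)
    return -c['R'].T@c['t'], np.c_[n,np.ones(len(n))]@c['R']
def onplane(c,uv,z):
    o,r=rays(c,uv); return o+r*((z-o[2])/r[:,2])[:,None]
def bydepth(c,uv):
    o,r=rays(c,uv); uv=np.round(np.array(uv)).astype(int).reshape(-1,2)
    return o+r*c['d'][uv[:,1],uv[:,0]][:,None]
def tri(c1,u1,c2,u2):
    o1,r1=rays(c1,u1);o2,r2=rays(c2,u2);r1=r1[0]/np.linalg.norm(r1);r2=r2[0]/np.linalg.norm(r2)
    a=np.linalg.lstsq(np.c_[r1,-r2],o2-o1,rcond=None)[0]
    p,q=o1+a[0]*r1,o2+a[1]*r2; return (p+q)/2,np.linalg.norm(p-q)
def proj(c,X):
    return cv2.projectPoints(np.array(X,float).reshape(-1,1,3),cv2.Rodrigues(c['R'])[0],c['t'],c['K'],c['D'])[0].reshape(-1,2)
E
python3 - <<'E'
from h import *
print(manip.sense())
for n in('scene','top'):
    c=grab(n,n+'0'); print(n,c['K'].round(0).tolist(),(-c['R'].T@c['t']).round(0),c['R'][2].round(2))
E
```

```text
pics
{'time': 0.0, 'joint_pos': array([ 7.16436356e+01,  2.75510463e+01,  9.14930062e+01, -8.49470456e-04,
        6.10253965e+01, -2.67117889e+00]), 'qd': array([ 0.00825886,  0.00840869, -0.04412772,  0.04261154,  0.00065632,
       -0.01561422]), 'effort': array([-6.83324397e-03, -9.50625730e+01, -4.30166101e+01, -5.24889238e-04,
        1.25033932e-02, -4.58121417e-05]), 'eef_pos': array([175.59927252, 625.41389307, 230.6637353 ]), 'eef_rot': array([-1.79930592e+02, -2.49475755e-03,  1.64315225e+02]), 'ft_force': array([ 0.13634991, -1.10414956, -0.25486426]), 'moment': array([-0.00492467,  0.00153059,  0.04946937]), 'grip_force': 0.0, 'finger_gap': 1.0000356398020163}
scene [[498.0, 0.0, 327.0], [0.0, 498.0, 240.0], [0.0, 0.0, 1.0]] [1265. -675.  944.] [-0.55  0.53 -0.65]
top [[574.0, 0.0, 310.0], [0.0, 574.0, 244.0], [0.0, 0.0, 1.0]] [ 248.   -2. 1522.] [ 0.21  0.01 -0.98]
```

View pics/top0.png

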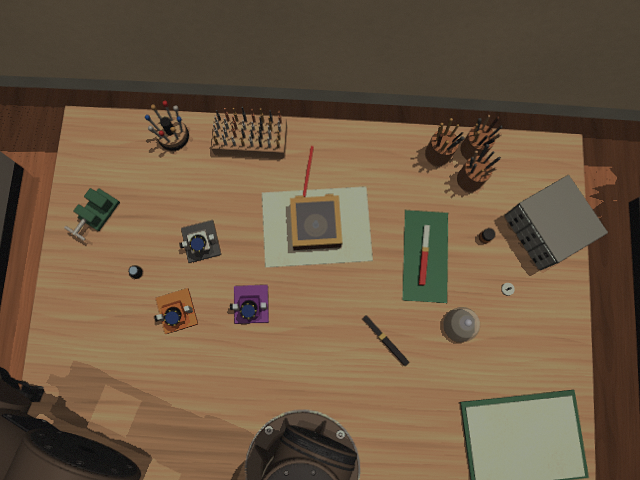

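View pics/scene0.png

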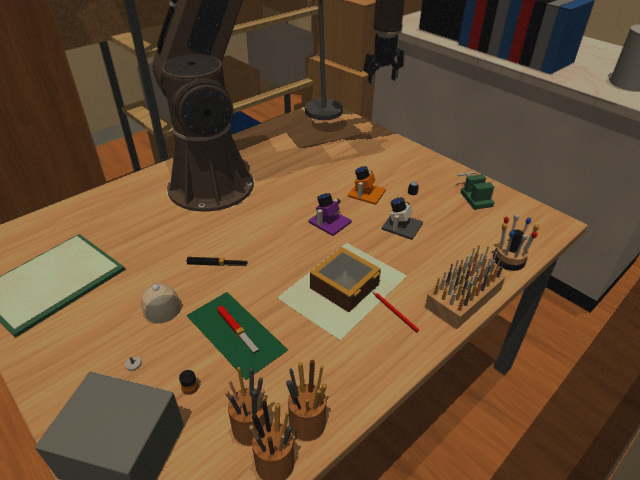

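Run:
```python
from h import *
a,b=load('top0'),load('scene0')
def cr(c,x,y,w,h): return cv2.resize(c['im'][y:y+h,x:x+w],(400,300),interpolation=cv2.INTER_CUBIC)
cv2.imwrite('pics/m1.png',np.vstack([np.hstack([cr(a,276,182,80,75*80//80),cr(b,296,235,100,75)]),np.hstack([cr(a,150,205,120,90),cr(b,320,165,120,90)])]))
for n,u in dict(case=(316,222),knife=(424,275),mat=(410,225),wcam=(198,242),dome=(460,325),loupe=(135,271),spare=(508,289),pencil=(308,172),jar=(487,236)).items(): print(n,bydepth(a,[u]).round(0))
for c,z in((a,'top'),(b,'scene')):
    hsv=cv2.cvtColor(c['im'],cv2.COLOR_BGR2HSV)
    m=((hsv[...,0]<8)|(hsv[...,0]>172))&(hsv[...,1]>180)&(hsv[...,2]>90)
    n,l,s,ce=cv2.connectedComponentsWithStats(m.astype(np.uint8))
    for i in range(1,n):
        if s[i,4]>40: print(z,s[i],ce[i].round(1),cv2.minAreaRect(np.argwhere(l==i)[:,::-1].astype(np.float32)))
```

```text
case [[628.   2.  57.]]
knife [[ 510. -293.   13.]]
mat [[ 648. -255.    4.]]
wcam [[550. 301.  87.]]
dome [[ 377. -375.   74.]]
loupe [[473. 470.  37.]]
spare [[ 486. -521.    8.]]
pencil [[783.  32.   7.]]
jar [[ 619. -454.   45.]]
scene [375 293  44  39 184] [397.1 312.2] ((396.2212829589844, 311.818603515625), (55.4084587097168, 4.139171600341797), 41.18592834472656)
scene [217 306  23  24 182] [228.2 317.3] ((228.08824157714844, 317.35296630859375), (28.85175132751465, 6.616379261016846), 49.39870071411133)
```

View pics/m1.png

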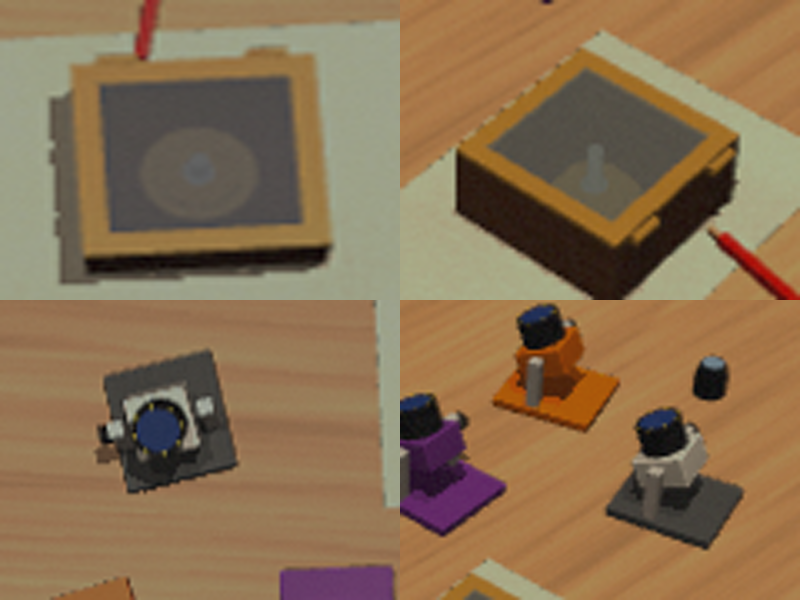

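```bash
python3 -m creep '[{"linear":[31,-27,4],"roll":1.3},{"linear":[31,-27,4],"roll":1.3},{"linear":[31,-27,4],"roll":1.3},{"linear":[31,-27,4],"roll":1.3},{"linear":[31,-27,4],"roll":1.3},{"linear":[31,-27,4],"roll":1.3},{"linear":[31,-27,4],"roll":1.3},{"linear":[31,-27,4],"roll":1.3},{"linear":[31,-27,4],"roll":1.3},{"linear":[31,-27,4],"roll":1.3},{"linear":[31,-27,4],"roll":1.3},{"linear":[31,-27,4],"roll":1.3},{"linear":[0,0,0],"roll":0},{"linear":[0,0,0],"roll":0}]'
python3 - <<'E'
from h import *
c=grab('wrist','wc'); print((-c['R'].T@c['t']).round(0),c['R'].round(2).tolist(),c['K'].round(0).tolist())
E
python3 -m creep '[{"linear":[0,-41,0],"roll":0},{"linear":[0,-41,0],"roll":0},{"linear":[0,-41,0],"roll":0},{"linear":[0,-41,0],"roll":0},{"linear":[0,-41,0],"roll":0},{"linear":[0,-41,0],"roll":0},{"linear":[0,-41,0],"roll":0},{"linear":[0,0,0],"roll":0},{"linear":[0,0,0],"roll":0}]'
python3 - <<'E'
from h import *
c=grab('wrist','wk')
E
python3 -m creep '[{"linear":[-1,-41,0],"roll":0},{"linear":[-1,-41,0],"roll":0},{"linear":[-1,-41,0],"roll":0},{"linear":[-1,-41,0],"roll":0},{"linear":[-1,-41,0],"roll":0},{"linear":[-1,-41,0],"roll":0},{"linear":[-1,-41,0],"roll":0},{"linear":[0,0,0],"roll":0},{"linear":[0,0,0],"roll":0}]'
python3 - <<'E'
from h import *
c=grab('wrist','wn')
ims=[cv2.resize(load(t)['im'],(400,300),interpolation=cv2.INTER_AREA) for t in('wc','wk','wn')]
cv2.imwrite('pics/m2.png',np.vstack([np.hstack(ims[:2]),np.hstack([ims[2],ims[2]*0])]))
E
```

```text
time: 1.27
eef_pos: [549.2, 299.9, 279.0]
eef_rot: [-180.0, -0.0, 179.7]
ft_force: [-1.0, 1.2, -0.4]
finger_gap: 0.999
grip_force: 0.0
[477. 301. 422.] [[0.0, 1.0, 0.0], [0.96, -0.0, 0.28], [0.28, -0.0, -0.96]] [[340.0, 0.0, 317.0], [0.0, 340.0, 241.0], [0.0, 0.0, 1.0]]
time: 2.07
eef_pos: [547.1, 14.0, 279.2]
eef_rot: [180.0, -0.0, 179.8]
ft_force: [-0.4, 0.4, -0.1]
finger_gap: 1.003
grip_force: 0.0
time: 2.87
eef_pos: [541.2, -272.1, 278.8]
eef_rot: [180.0, -0.0, 179.9]
ft_force: [-0.6, 0.7, -0.7]
finger_gap: 1.001
grip_force: 0.0
```

View pics/m2.png

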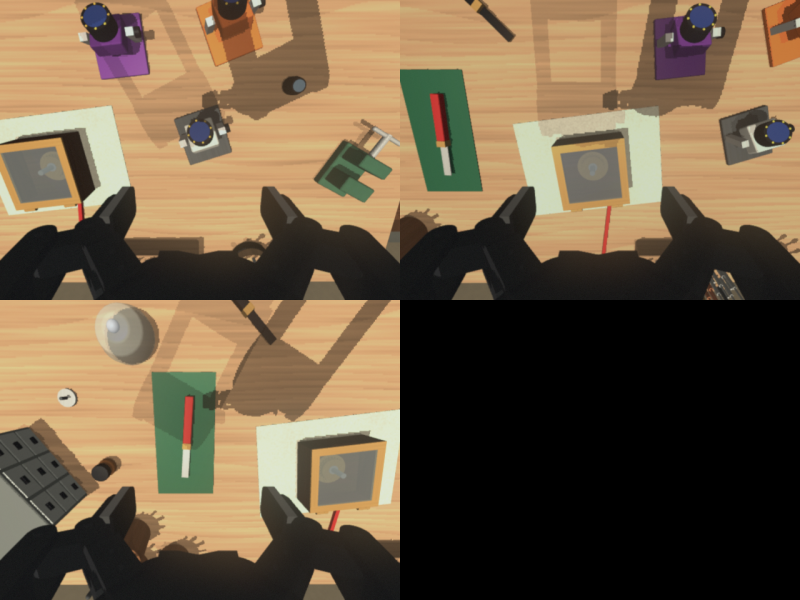

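```bash
cat > meas.py <<'E'
from h import *
def comps(c,f,lo=60,box=None):
    hsv=cv2.cvtColor(c['im'],cv2.COLOR_BGR2HSV).astype(int); m=f(hsv[...,0],hsv[...,1],hsv[...,2],c['im'].astype(int)).astype(np.uint8)
    if box: k=np.zeros_like(m);k[box[1]:box[3],box[0]:box[2]]=1;m=m*k
    n,l,s,ce=cv2.connectedComponentsWithStats(m)
    return [(s[i],ce[i],np.argwhere(l==i)[:,::-1].astype(np.float32)) for i in np.argsort(-s[:,4]) if i and s[i,4]>lo]
red=lambda h,s,v,b:((h<7)|(h>173))&(s>150)&(v>60)
blue=lambda h,s,v,b:(h>105)&(h<130)&(s>100)&(v>50)
brass=lambda h,s,v,b:(h>10)&(h<23)&(s>140)&(v>110)
E
python3 - <<'E'
from meas import *
wn,wk,wc,tp,sc=[load(t) for t in('wn','wk','wc','top0','scene0')]
for n,c in(('wn',wn),('wk',wk)):
    s,ce,p=comps(c,red)[0]; r=cv2.minAreaRect(p); e=sorted(cv2.boxPoints(r).tolist(),key=lambda q:q[1])
    ends=[np.mean(e[:2],0),np.mean(e[2:],0)]; P=onplane(c,ends+[ce],18); print(n,s,P.round(1).tolist(),bydepth(c,[ce]).round(1),np.degrees(np.arctan2(*(P[1]-P[0])[[1,0]])),np.linalg.norm(P[1]-P[0]),r[1])
for n,c in dict(wn=wn,wk=wk,wc=wc,tp=tp,sc=sc).items():
    print(n,'blue',[(s.tolist(),ce.round(1)) for s,ce,p in comps(c,blue,30)][:5])
    print(n,'brass',[(s.tolist(),cv2.boxPoints(cv2.minAreaRect(p)).round(0).tolist()) for s,ce,p in comps(c,brass,300)][:3])
cv2.imwrite('pics/k.png',np.hstack([cv2.resize(wn['im'][100:320,220:370],(400,586)),cv2.resize(wc['im'][150:280,270:390],(400,586))]))
E
```

```text
wn [293 154  17  76 992] [[483.7, -287.9, 18.0], [573.0, -294.0, 18.0], [526.6, -290.9, 18.0]] [[ 526.4 -290.8   19. ]] -3.875580320952144 89.46655571800494 (13.349943161010742, 75.31681060791016)
wk [  48  150   30   76 1527] [[482.9, -282.8, 18.0], [573.5, -289.2, 18.0], [526.5, -285.9, 18.0]] [[ 526.6 -286.2   17.6]] -4.030151740246951 90.88654659526676 (77.64033508300781, 20.5060977935791)
wn blue []
wn brass [([496, 227, 121, 115, 3402], [[486.0, 240.0], [616.0, 226.0], [627.0, 329.0], [497.0, 343.0]])]
wk blue [([464, 10, 38, 34, 1021], array([482.5,  26.6])), ([587, 196, 36, 31, 873], array([604.7, 211.1]))]
wk brass [([586, 46, 54, 61, 2050], [[586.0, 46.0], [638.0, 42.0], [642.0, 103.0], [590.0, 107.0]]), ([254, 281, 112, 57, 1309], [[245.0, 332.0], [255.0, 280.0], [369.0, 302.0], [359.0, 353.0]]), ([582, 0, 48, 47, 1022], [[576.0, 16.0], [626.0, -5.0], [639.0, 25.0], [590.0, 47.0]])]
wc blue [([134, 8, 36, 36, 1004], array([151.6,  25.5]))]
wc brass [([313, 0, 108, 106, 4534], [[311.0, 9.0], [393.0, -18.0], [426.0, 79.0], [344.0, 106.0]]), ([0, 220, 130, 118, 3943], [[-5.0,
[... 341 characters left out ...]
[584.0, 166.0], [616.0, 165.0], [617.0, 207.0], [586.0, 208.0]]), ([291, 195, 50, 51, 483], [[290.0, 197.0], [337.0, 193.0], [341.0, 242.0], [293.0, 245.0]])]
sc blue [([544, 47, 15, 22, 96], array([550.6,  57.1])), ([499, 31, 13, 21, 76], array([505.1,  40.8])), ([555, 9, 13, 16, 68], array([561.7,  16.8])), ([459, 29, 9, 18, 54], array([463.1,  38.6])), ([463, 16, 8, 16, 54], array([466.4,  23.3]))]
sc brass [([0, 129, 587, 351, 55642], [[-39.0, 274.0], [322.0, -60.0], [587.0, 226.0], [225.0, 560.0]]), ([401, 255, 239, 225, 15340], [[392.0, 467.0], [602.0, 223.0], [664.0, 276.0], [454.0, 520.0]]), ([0, 287, 219, 193, 13741], [[-55.0, 411.0], [167.0, 233.0], [244.0, 330.0], [23.0, 507.0]])]
```

View pics/k.png

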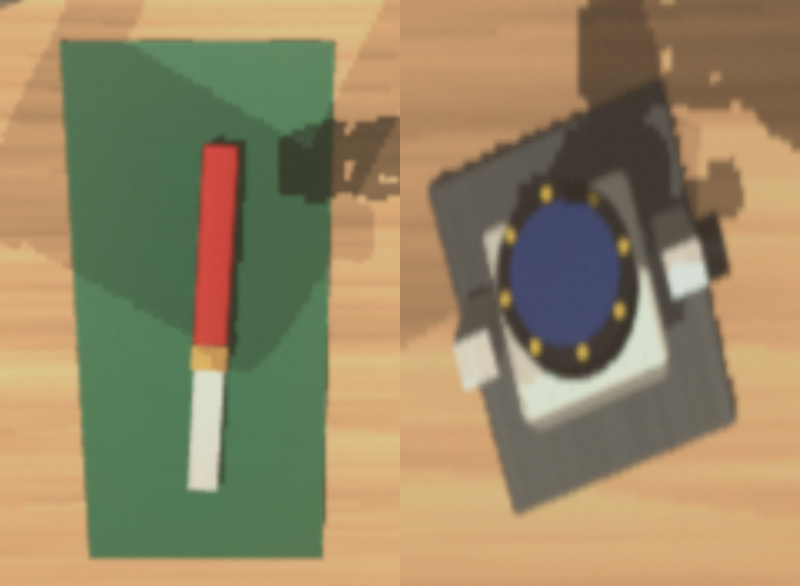

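```bash
python3 -m creep '[{"linear":[8,-20,-30],"roll":-4},{"linear":[0,0,-40],"roll":0},{"linear":[0,0,-40],"roll":0},{"linear":[0,0,-40],"roll":0},{"linear":[0,0,-40],"roll":0},{"linear":[0,0,-40],"roll":0},{"linear":[0,0,-30],"roll":0},{"linear":[0,0,-9],"roll":0},{"linear":[0,0,-4],"roll":0},{"linear":[0,0,0],"roll":0},{"linear":[0,0,0],"roll":0}]' -0.1 80
python3 - <<'E'
from h import *
grab('scene','s1')
E
python3 -m creep '[{"linear":[0,0,0],"roll":0},{"linear":[0,0,0],"roll":0},{"linear":[0,0,0],"roll":0},{"linear":[0,0,0],"roll":0},{"linear":[0,0,0],"roll":0}]' -1 80
```

```text
time: 3.83
eef_pos: [550.1, -292.0, 8.1]
eef_rot: [-179.9, 0.1, 176.0]
ft_force: [-0.0, 0.3, -0.4]
finger_gap: 0.447
grip_force: 0.0
time: 4.3
eef_pos: [549.6, -292.7, 8.1]
eef_rot: [-179.9, 0.1, 175.9]
ft_force: [-1.6, 2.9, 16.1]
finger_gap: 0.155
grip_force: 78.8
```

```bash
python3 -m creep '[{"linear":[0,0,15],"roll":0},{"linear":[0,0,25],"roll":0},{"linear":[0,0,25],"roll":0},{"linear":[0,0,0],"roll":0},{"linear":[0,0,0],"roll":0}]'
python3 - <<'E'
from meas import *
def corners(c,box,f=brass):
    p=comps(c,f,20,box); P=np.vstack([q[2] for q in p]); h=cv2.convexHull(P)
    q=cv2.approxPolyN(h,4,ensure_convex=True).reshape(-1,2).astype(float); return q
cs={}
for t,b in(('wn',(470,215,640,350)),('top0',(285,190,346,247)),('wk',(245,200,385,340)),('scene0',(305,240,385,300))):
    c=load(t); q=corners(c,b); P=onplane(c,q,59); i=np.argsort(np.arctan2(*(P-P.mean(0))[:,:2].T)); cs[t]=(c,q[i]); print(t,q[i].round(0).tolist(),'\n',P[i].round(1).tolist(),'ctr',P.mean(0).round(1),[round(float(np.linalg.norm(P[i[k]]-P[i[k-1]])),1) for k in range(4)])
for k in range(4): print([x.round(1) if hasattr(x,'round') else x for x in tri(cs['wn'][0],cs['wn'][1][k:k+1],cs['top0'][0],cs['top0'][1][k:k+1])])
c=load('wk'); print(comps(c,brass,20,(245,200,385,340))[0][0], c['im'][245:330:8,310].tolist())
d=c['d'];print(bydepth(c,[(316,330),(262,280),(368,275)]).round(1))
E
```

```text
time: 4.72
eef_pos: [549.8, -293.0, 73.5]
eef_rot: [-179.9, 0.2, 175.9]
ft_force: [0.5, -0.6, -1.5]
finger_gap: 0.159
grip_force: 78.9
wn [[500.0, 240.0], [617.0, 226.0], [603.0, 332.0], [496.0, 343.0]] 
 [[575.6, -67.7, 59.0], [559.3, 58.4, 59.0], [691.1, 74.2, 59.0], [706.8, -53.6, 59.0]] ctr [633.2   2.8  59. ] [132.0, 127.2, 132.7, 128.9]
top0 [[340.0, 237.0], [293.0, 247.0], [290.0, 196.0], [337.0, 195.0]] 
 [[590.9, -64.0, 59.0], [555.7, 58.0, 59.0], [693.3, 74.3, 59.0], [706.0, -50.7, 59.0]] ctr [636.5   4.4  59. ] [115.8, 127.0, 138.6, 125.7]
wk [[295.0, 220.0], [362.0, 276.0], [366.0, 328.0], [216.0, 344.0]] 
 [[557.9, -9.3, 59.0], [623.9, 65.7, 59.0], [691.4, 73.1, 59.0], [713.0, -108.9, 59.0]] ctr [646.6   5.1  59. ] [184.3, 99.9, 68.0, 183.3]
scene0 [[305.0, 273.0], [305.0, 240.0], [416.0, 240.0], [352.0, 297.0]] 
 [[569.0, -80.5, 59.0], [471.2, 5.2, 59.0], [676.3, 232.7, 59.0], [709.5, -51.0, 59.0]] ctr [606.5  26.6  59. ] [143.6, 130.1, 306.3, 285.7]
[array([585.1, -63.6,  52.1]), np.float64(14.5)]
[array([557.4,  58. ,  59.2]), np.float64(3.6)]
[array([692.4,  74.7,  58.5]), np.float64(2.0)]
[array([708. , -51.3,  55.6]), np.float64(2.0)]
[ 254  281  112   57 1309] [[109, 125, 131], [111, 126, 132], [119, 129, 130], [123, 127, 124], [128, 133, 130], [108, 126, 132], [100, 108, 111], [101, 107, 111], [99, 107, 110], [99, 107, 111], [85, 147, 194]]
[[693.6  12.9  59.8]
 [629.4 -49.2  57.7]
 [646.   81.9   2.7]]
```

```bash
python3 -m creep '[{"linear":[-13.6,34.1,2],"roll":1.3},{"linear":[-13.6,34.1,2],"roll":1.3},{"linear":[-13.6,34.1,2],"roll":1.4},{"linear":[-13.6,34.1,2],"roll":1.3},{"linear":[-13.6,34.1,2],"roll":1.4},{"linear":[-13.6,34.1,2],"roll":1.3},{"linear":[-13.6,34.1,0],"roll":1.3},{"linear":[-13.6,34.1,0],"roll":1.4},{"linear":[0,0,0],"roll":0},{"linear":[0,0,0],"roll":0},{"linear":[0,0,0],"roll":0}]'
python3 - <<'E'
from meas import *
s=manip.sense(); print(s['eef_pos'].round(1),s['eef_rot'].round(1))
T=s['eef_pos']; y=np.radians(6.8); u=np.array([np.cos(y),np.sin(y),0])
a=grab('top','t2');b=grab('scene','s2')
tip=T+98.7*u+[0,0,1.9]; 
F=np.array([568.7,-4.9,50])
for n,c in(('top',a),('scene',b)):
    print(n,'tip pred',proj(c,[tip,T-u*66+[0,0,1.9],F]).round(1).tolist())
def cr(c,p,w=120,h=90):
    x,y=np.round(p).astype(int)-[w//2,h//2]; return cv2.resize(c['im'][y:y+h,x:x+w],(w*400//120,h*400//120),interpolation=cv2.INTER_CUBIC)
print((proj(a,[tip])[0]-[60,45]).round(),(proj(b,[tip])[0]-[60,45]).round())
cv2.imwrite('pics/t2.png',np.hstack([cr(a,proj(a,[tip])[0]),cr(b,proj(b,[tip])[0])]))
E
```

```text
time: 5.63
eef_pos: [440.2, -19.4, 83.2]
eef_rot: [-180.0, 0.0, -173.4]
ft_force: [-0.4, 0.0, 0.5]
finger_gap: 0.155
grip_force: 79.0
[440.2 -19.4  83.2] [-180.     0.  -173.4]
top tip pred [[318.0, 253.5], [322.2, 318.1], [317.3, 244.7]]
scene tip pred [[318.0, 246.8], [273.3, 221.3], [326.5, 262.0]]
[258. 208.] [258. 202.]
```

View pics/t2.png

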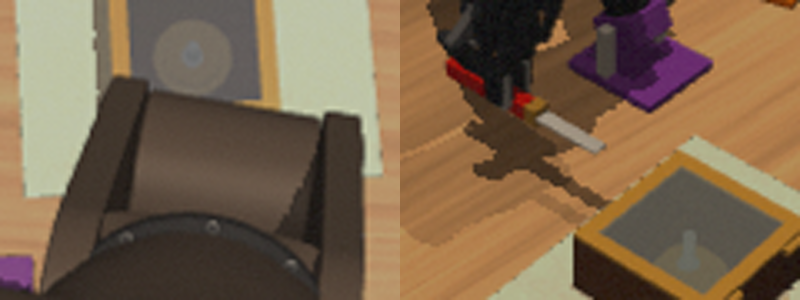

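```bash
python3 -m creep '[{"linear":[0,0,-25],"roll":0.2},{"linear":[0,0,-10],"roll":0},{"linear":[0,0,0],"roll":0},{"linear":[0,0,0],"roll":0}]'; python3 -m creep '[{"linear":[10,1.1,0],"roll":0},{"linear":[10,1.1,0],"roll":0},{"linear":[8,0.9,0],"roll":0},{"linear":[8,0.9,0],"roll":0},{"linear":[0,0,0],"roll":0}]'
```

```text
time: 6.07
eef_pos: [439.8, -20.1, 48.0]
eef_rot: [180.0, -0.1, -173.3]
ft_force: [0.6, -0.2, -1.0]
finger_gap: 0.162
grip_force: 79.0
time: 6.48
eef_pos: [478.8, -15.3, 48.8]
eef_rot: [-180.0, 0.2, -173.2]
ft_force: [0.1, 0.4, -0.2]
finger_gap: 0.158
grip_force: 79.0
```

```bash
python3 -m creep '[{"linear":[9,1.1,0],"roll":0},{"linear":[0,0,4],"roll":0},{"linear":[1.3,0.15,9.6],"roll":0},{"linear":[1.3,0.15,9.6],"roll":0},{"linear":[1.3,0.15,9.6],"roll":0},{"linear":[3.7,0.45,8.9],"roll":0},{"linear":[3.7,0.45,8.9],"roll":0},{"linear":[3.7,0.45,8.9],"roll":0},{"linear":[0,0,0],"roll":0}]'
python3 - <<'E'
from h import *
b=grab('scene','s3'); cv2.imwrite('pics/s3.png',cv2.resize(b['im'][190:310,240:400],(640,480),interpolation=cv2.INTER_CUBIC))
E
```

```text
time: 7.23
eef_pos: [501.4, -12.6, 110.2]
eef_rot: [-180.0, 0.2, -173.2]
ft_force: [0.6, -0.3, -0.3]
finger_gap: 0.161
grip_force: 78.9
```

View pics/s3.png

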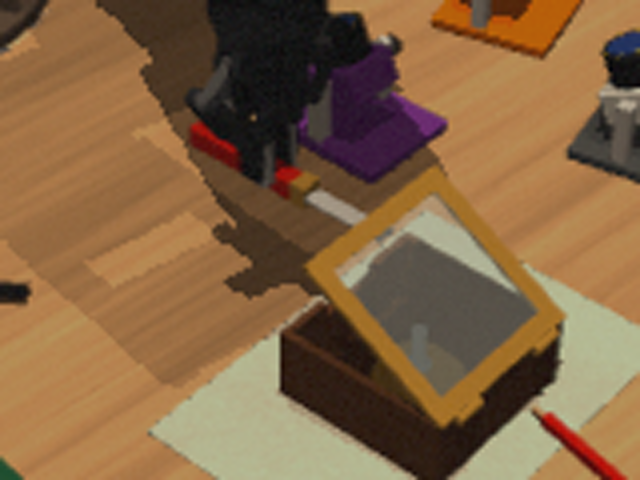

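```bash
python3 -m creep '[{"linear":[5.8,0.7,7.7],"roll":0},{"linear":[5.8,0.7,7.7],"roll":0},{"linear":[5.8,0.7,7.7],"roll":0},{"linear":[7.6,0.9,5.9],"roll":0},{"linear":[7.6,0.9,5.9],"roll":0},{"linear":[7.6,0.9,5.9],"roll":0},{"linear":[8.9,1.05,3.7],"roll":0},{"linear":[8.9,1.05,3.7],"roll":0},{"linear":[8.9,1.05,3.7],"roll":0},{"linear":[9.5,1.1,1.3],"roll":0},{"linear":[9.5,1.1,1.3],"roll":0},{"linear":[9.5,1.1,1.3],"roll":0},{"linear":[9.5,1.1,-1.3],"roll":0},{"linear":[9.5,1.1,-1.3],"roll":0},{"linear":[9.5,1.1,-1.3],"roll":0},{"linear":[0,0,0],"roll":0}]'
python3 - <<'E'
from h import *
b=grab('scene','s4'); cv2.imwrite('pics/s4.png',cv2.resize(b['im'][170:320,240:440],(640,480),interpolation=cv2.INTER_CUBIC))
E
```

```text
time: 8.62
eef_pos: [625.7, 2.2, 159.2]
eef_rot: [-180.0, 0.0, -173.2]
ft_force: [-1.3, -0.6, 0.1]
finger_gap: 0.156
grip_force: 78.9
```

View pics/s4.png

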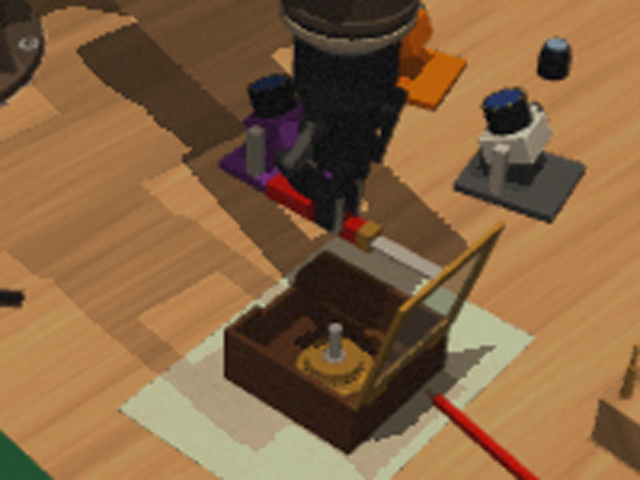

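```bash
python3 -m creep '[{"linear":[-30,-3.5,0],"roll":0},{"linear":[-30,-3.5,0],"roll":0},{"linear":[-2,-36,-12.5],"roll":-1.4},{"linear":[-2,-36,-12.5],"roll":-1.4},{"linear":[-2,-36,-12.5],"roll":-1.3},{"linear":[-2,-36,-12.5],"roll":-1.4},{"linear":[-2,-36,-12.5],"roll":-1.3},{"linear":[-2,-36,-12.5],"roll":-1.4},{"linear":[-2,-36,-12.5],"roll":-1.3},{"linear":[-2,-36,-12.5],"roll":-1.4},{"linear":[0,0,-15],"roll":0},{"linear":[0,0,-15],"roll":0},{"linear":[0,0,0],"roll":0},{"linear":[0,0,0],"roll":0}]'
```

```text
time: 9.83
eef_pos: [546.9, -292.6, 29.2]
eef_rot: [179.9, -0.1, 175.9]
ft_force: [0.9, 0.1, -0.7]
finger_gap: 0.156
grip_force: 79.0
```

```bash
python3 -m creep '[{"linear":[0,0,-10],"roll":0},{"linear":[0,0,-6],"roll":0},{"linear":[0,0,-3],"roll":0},{"linear":[0,0,0],"roll":0},{"linear":[0,0,0],"roll":0}]'
python3 - <<'E'
from meas import *
c=grab('scene','s5')
s,ce,p=comps(c,red,30,(190,280,270,350))[0]
print(ce, comps(load('scene0'),red,30,(190,280,270,350))[0][1])
E
python3 -m creep '[{"linear":[0,0,-0.7],"roll":0},{"linear":[0,0,0],"roll":0}]'
```

```text
time: 10.25
eef_pos: [547.9, -292.7, 10.7]
eef_rot: [180.0, -0.0, 175.9]
ft_force: [-0.3, -0.5, -0.5]
finger_gap: 0.157
grip_force: 79.0
[234.61111111 323.72222222] [227.87155963 317.83944954]
time: 10.47
eef_pos: [548.0, -293.0, 10.2]
eef_rot: [-180.0, 0.0, 175.9]
ft_force: [-0.8, -0.0, -0.4]
finger_gap: 0.158
grip_force: 79.0
```

Step down until the mat carries the knife.

```bash
python3 -m creep '[{"linear":[0,0,-0.7],"roll":0},{"linear":[0,0,0],"roll":0}]';python3 -m creep '[{"linear":[0,0,-0.7],"roll":0},{"linear":[0,0,0],"roll":0}]'; python3 -m creep '[{"linear":[0,0,-0.6],"roll":0},{"linear":[0,0,0],"roll":0}]'
```

```text
time: 10.63
eef_pos: [547.9, -293.0, 9.3]
eef_rot: [-180.0, 0.0, 175.9]
ft_force: [-0.5, -0.5, -1.2]
finger_gap: 0.159
grip_force: 79.0
time: 10.8
eef_pos: [547.8, -292.9, 8.5]
eef_rot: [180.0, -0.0, 175.9]
ft_force: [-0.1, -0.1, -1.0]
finger_gap: 0.155
grip_force: 79.0
time: 10.97
eef_pos: [547.8, -293.0, 8.2]
eef_rot: [-180.0, -0.0, 175.9]
ft_force: [-1.1, 0.5, 4.5]
finger_gap: 0.159
grip_force: 79.6
```

```bash
python3 -m creep '[{"linear":[0,0,0],"roll":0},{"linear":[0,0,0],"roll":0},{"linear":[0,0,0],"roll":0},{"linear":[0,0,0],"roll":0}]' -0.1 30; python3 -m creep '[{"linear":[0,0,5],"roll":0},{"linear":[0,0,15],"roll":0},{"linear":[0,0,30],"roll":0},{"linear":[0,0,40],"roll":0},{"linear":[0,32.5,20],"roll":1.2},{"linear":[0,32.5,20],"roll":1.2},{"linear":[0,32.5,20],"roll":1.2},{"linear":[0,32.5,20],"roll":1.2},{"linear":[0,32.5,20],"roll":1.2},{"linear":[0,32.5,20],"roll":1.2},{"linear":[0,32.5,20],"roll":1.2},{"linear":[0,32.5,20],"roll":1.2},{"linear":[0,32.5,20],"roll":1.2},{"linear":[0,0,0],"roll":0},{"linear":[0,0,0],"roll":0}]'
python3 - <<'E'
from meas import *
c=grab('wrist','w6'); t=grab('top','t6'); s=grab('scene','s6')
print(proj(c,[[633,3,6],[633,3,50]]).round(0),proj(s,[[633,3,50]]).round())
for n,k,bx in(('s0',load('scene0'),(190,280,270,350)),('s6',s,(190,280,270,350))): print(n,comps(k,red,30,bx)[0][:2])
im=c['im'].copy(); x,y=proj(c,[633,3,30])[0].astype(int)
cv2.imwrite('pics/w6.png',np.hstack([cv2.resize(im[y-75:y+75,x-75:x+75],(400,400),interpolation=cv2.INTER_CUBIC),cv2.resize(s['im'][270:345,200:275],(400,400),interpolation=cv2.INTER_CUBIC)])); print(x-75,y-75)
E
```

```text
time: 11.3
eef_pos: [547.8, -293.0, 8.0]
eef_rot: [-180.0, 0.0, 175.9]
ft_force: [0.3, -0.0, -0.9]
finger_gap: 0.45
grip_force: 0.0
time: 12.55
eef_pos: [548.3, 1.0, 279.5]
eef_rot: [-180.0, 0.1, -173.1]
ft_force: [1.3, -0.4, -0.5]
finger_gap: 0.446
grip_force: 0.0
[[310. 265.]
 [310. 278.]] [[346. 273.]]
s0 (array([217, 306,  23,  27, 218], dtype=int32), array([227.87155963, 317.83944954]))
s6 (array([217, 305,  23,  27, 219], dtype=int32), array([227.50684932, 317.37899543]))
234 196
```

View pics/w6.png

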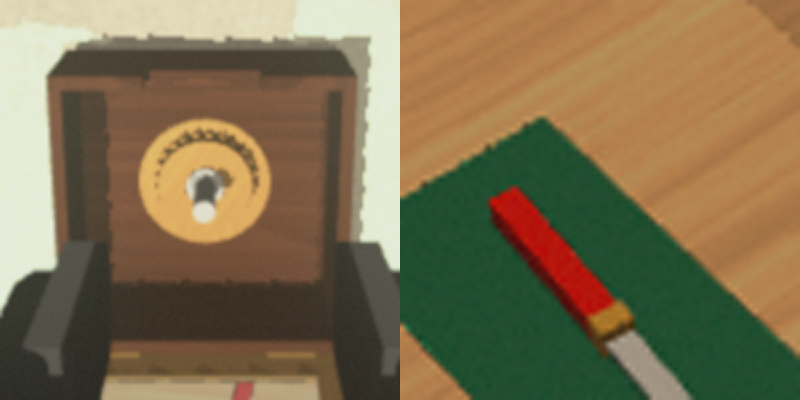

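Run:
```python
from meas import *
c=load('w6'); t=load('t6')
print('arbor',onplane(c,[(310.5,275.1)],50),bydepth(c,[(310.5,275.1),(310.5,274)]).round(1))
for n,k,bx in(('w',c,(275,230,345,300)),('t',t,(295,195,340,245))):
    q=comps(k,brass,30,bx); print([x[0].tolist() for x in q][:3])
    P=cv2.convexHull(np.vstack([x[2] for x in q[:1]])); e=cv2.fitEllipse(P); print(e,onplane(k,[e[0]],18).round(1), bydepth(k,[(e[0][0]+18*(n=='w'),e[0][1])]).round(1))
hsv=cv2.cvtColor(t['im'],cv2.COLOR_BGR2HSV); print(t['im'][215:238,308:324].mean(2).astype(int))
```

```text
arbor [[629.09861503   3.64896541  50.        ]] [[629.2   3.7  49.8]
 [628.2   3.5  48.7]]
[[290, 247, 45, 40, 656]]
((313.7463684082031, 268.0683898925781), (34.46574783325195, 47.042083740234375), 57.95988082885742) [[632.2   7.6  18. ]] [[633.5  31.3   7.1]]
[]Traceback (most recent call last):
  File "<stdin>", line 6, in <module>
    return _nx.concatenate(arrs, 0, dtype=dtype, casting=casting)
           ~~~~~~~~~~~~~~~^^^^^^^^^^^^^^^^^^^^^^^^^^^^^^^^^^^^^^^
ValueError: need at least one array to concatenate
```

```bash
python3 -m creep '[{"linear":[-20,20,-35],"roll":0},{"linear":[-20,20,-35],"roll":0},{"linear":[0,0,0],"roll":0},{"linear":[0,0,0],"roll":0}]'
python3 - <<'E'
from meas import *
c=load('w6'); d=grab('wrist','w7')
def tipof(k):
    p=proj(k,[629.1,3.65,50])[0]; x,y=p.round().astype(int)
    q=comps(k,lambda h,s,v,b:(s<60)&(v>170),4,(x-12,y-12,x+13,y+13)); return p,[(a[0].tolist(),a[1].round(1)) for a in q]
for k in(c,d): print(tipof(k))
a=tipof(c)[1][0][1]; b=tipof(d)[1][0][1]; print(tri(c,[a],d,[b]), onplane(c,[a],50),onplane(d,[b],50),bydepth(d,[b]))
def disc(k,zz=18):
    p=proj(k,[629.1,3.65,zz])[0]; x,y=p.round().astype(int)
    q=comps(k,lambda h,s,v,b:(h>12)&(h<28)&(v>140)&(s>80),20,(x-35,y-35,x+36,y+28)); e=cv2.fitEllipse(cv2.convexHull(q[0][2])); return e,onplane(k,[e[0]],zz).round(1)
print(disc(c),disc(d))
E
```

```text
time: 13.03
eef_pos: [508.4, 36.1, 211.1]
eef_rot: [180.0, -0.3, -173.3]
ft_force: [0.6, -0.1, 1.5]
finger_gap: 0.452
grip_force: 0.0
(array([310.50073786, 275.1011843 ]), [([306, 272, 8, 7, 47], array([309.9, 274.9])), ([304, 263, 4, 8, 20], array([305.3, 266. ])), ([315, 266, 3, 5, 9], array([315.9, 267.8]))])
(array([270.5713154 , 334.96887073]), [([278, 323, 3, 3, 6], array([278.7, 323.7]))])
(array([662.38494113,   5.65734827, -31.01908406]), np.float64(1.1138430594897106)) [[628.93202919   2.91889816  50.        ]] [[615.40459117  10.72298758  50.        ]] [[633.30019427   8.98932718  19.33579216]]
(((310.3106384277344, 263.3780212402344), (47.391353607177734, 50.45347595214844), 94.94733428955078), array([[626.4,   2.5,  18. ]])) (((276.92681884765625, 315.2872619628906), (50.11769485473633, 52.87810134887695), 111.5056381225586), array([[624. ,   6.1,  18. ]]))
```

Run:
```python
from meas import *
for n in('w6','w7'):
    k=load(n); p=proj(k,[629,3.6,45])[0].round().astype(int)
    uv=np.array([(x,y) for y in range(p[1]-25,p[1]+25) for x in range(p[0]-25,p[0]+25)]); P=bydepth(k,uv)
    m=(np.hypot(P[:,0]-629,P[:,1]-3.6)<20)&(P[:,2]>46)&(P[:,2]<54); print(n,m.sum(),P[m].mean(0).round(1),np.ptp(P[m],axis=0).round(1),uv[m].mean(0))
    m=(P[:,2]>24)&(P[:,2]<45)&(np.hypot(P[:,0]-629,P[:,1]-3.6)<20); print('side',m.sum(),P[m].mean(0).round(1))
a,b=load('w6'),load('w7')
```

```text
w6 63 [629.1   2.6  49.9] [10.2  8.9  6. ] [309.65079365 274.93650794]
side 50 [625.9   2.7  34.5]
w7 8 [629.    7.1  49.1] [5.  1.4 4.5] [274.125 334.75 ]
side 20 [627.    7.   33.2]
```

```bash
python3 -m creep '[{"linear":[30,-8.3,0],"roll":0},{"linear":[30,-8.3,0],"roll":0},{"linear":[30,-8.3,0],"roll":0},{"linear":[30,-8.2,0],"roll":0},{"linear":[0,0,-30],"roll":0},{"linear":[0,0,-40],"roll":0},{"linear":[0,0,-40],"roll":0},{"linear":[0,0,-30],"roll":0},{"linear":[0,0,-20],"roll":0},{"linear":[0,0,0],"roll":0},{"linear":[0,0,0],"roll":0}]' -0.1 30
```

```text
time: 14.0
eef_pos: [631.3, 2.4, 53.1]
eef_rot: [180.0, -0.0, -173.4]
ft_force: [0.3, -0.3, -0.1]
finger_gap: 0.453
grip_force: 0.0
```

Run:
```python
from meas import *
k=grab('wrist','w8'); s=manip.sense(); print(s['eef_pos'].round(1),s['ft_force'].round(1))
uv=np.array([(x,y) for y in range(230,440,1) for x in range(230,410,1)]); P=bydepth(k,uv)
for lo,hi in((15,22),(38,45),(46,54)):
    m=(np.hypot(P[:,0]-629,P[:,1]-3)<28)&(P[:,2]>lo)&(P[:,2]<hi); print(lo,m.sum(),P[m].mean(0).round(1) if m.any() else '',P[m].min(0).round(1) if m.any() else '',P[m].max(0).round(1) if m.any() else '')
```

```text
[632.1   2.6  54.4] [0.4 0.3 0.1]
15 4089 [626.8   2.4  18.4] [606.8 -19.6  15. ] [652.3  25.1  21.9]
38 107 [625.6   2.2  41.6] [624.2  -2.1  38. ] [628.1   7.4  45. ]
46 400 [628.8   2.5  49.9] [624.1 -17.4  46.1] [634.3   7.7  53.8]
```

```bash
python3 -m creep '[{"linear":[-2.5,0,-15],"roll":0},{"linear":[0,0,-11],"roll":0},{"linear":[0,0,-3],"roll":0},{"linear":[0,0,0],"roll":0},{"linear":[0,0,0],"roll":0}]'; python3 -m creep '[{"linear":[0,0,0],"roll":0},{"linear":[0,0,0],"roll":0},{"linear":[0,0,0],"roll":0},{"linear":[0,0,0],"roll":0},{"linear":[0,0,0],"roll":0},{"linear":[0,0,0],"roll":0}]' -1 30
```

```text
time: 14.47
eef_pos: [628.9, 3.4, 25.0]
eef_rot: [-180.0, 0.0, -173.3]
ft_force: [0.7, 0.8, 0.0]
finger_gap: 0.452
grip_force: 0.0
time: 14.97
eef_pos: [628.8, 3.4, 24.7]
eef_rot: [-180.0, 0.1, -173.3]
ft_force: [0.2, 0.1, 6.7]
finger_gap: 0.103
grip_force: 29.7
```

```bash
python3 -m creep '[{"linear":[0,0,15],"roll":0},{"linear":[0,0,30],"roll":0},{"linear":[0,0,40],"roll":0},{"linear":[-28,11,5],"roll":0},{"linear":[-28,11,0],"roll":0},{"linear":[-29,12,0],"roll":0},{"linear":[0,0,0],"roll":0},{"linear":[0,0,0],"roll":0}]'
python3 - <<'E'
from meas import *
k=load('w6'); uv=np.array([(x,y) for y in range(190,300) for x in range(230,400)]); P=bydepth(k,uv)
C=np.array([633.2,2.8]); u=np.array([.993,.118]); v=np.array([-.118,.993]); a=(P[:,:2]-C)@u; b=(P[:,:2]-C)@v
for lo,hi in((-60,-28),(28,60),(-20,20)):
    m=(a<-40)&(a>-90)&(b>lo)&(b<hi)&(P[:,2]>(50 if abs(lo+hi)>10 else 41))&(P[:,2]<60); print(lo,m.sum(),np.percentile(a[m],[2,50,98]).round(1),np.median(P[m,2]).round(1))
for sg in(1,-1):
    m=(sg*b>50)&(abs(a)<50)&(P[:,2]>52)&(P[:,2]<58); print('side',m.sum(),np.percentile(b[m],[2,98]).round(1) if m.any() else '')
c=grab('scene','s9'); grab('wrist','w9')
E
```

```text
time: 15.63
eef_pos: [541.8, 38.1, 114.5]
eef_rot: [180.0, -0.0, -173.2]
ft_force: [0.4, -0.6, -1.5]
finger_gap: 0.104
grip_force: 29.5
-60 203 [-66.4 -63.5 -44.1] 55.0
28 200 [-66.6 -63.8 -42.7] 55.1
-20 208 [-66.5 -64.1 -60.8] 45.0
side 270 [58.8 64.7]
side 287 [-65. -59.]
```

```bash
cat > tilt.py <<'E'
from meas import *
def tilt(tag,T,yaw,zr=(-22,4)):
    k=load(tag); R=Ro.from_euler('z',yaw-180,degrees=True).as_matrix()
    p=proj(k,T)[0].round().astype(int)
    uv=np.array([(x,y) for y in range(max(0,p[1]-140),min(480,p[1]+80)) for x in range(p[0]-90,p[0]+90)])
    P=bydepth(k,uv); Q=(P-T)@R   # tool-yaw frame: x forward, y closing line
    h=cv2.cvtColor(k['im'],cv2.COLOR_BGR2HSV)[uv[:,1],uv[:,0]].astype(int)
    br=(h[:,0]>10)&(h[:,0]<28)&(h[:,1]>60)&(h[:,2]>60)
    m=br&(np.hypot(Q[:,0],Q[:,1])<30)&(Q[:,2]>zr[0]-12)&(Q[:,2]<zr[1]+10); A=Q[m]
    best=None; rng=np.random.default_rng(0)
    for _ in range(400):
        s=A[rng.choice(len(A),3,False)]; n=np.cross(s[1]-s[0],s[2]-s[0]); l=np.linalg.norm(n)
        if l<50: continue
        n=n/l*np.sign(n[2]); 
        if n[2]<.7: continue
        i=abs((A-s[0])@n)<1.2
        if best is None or i.sum()>best.sum(): best=i
    B=A[best]; c=B.mean(0); n=np.linalg.svd(B-c)[2][2]; n*=np.sign(n[2])
    d=n@c; return dict(n=n.round(3),lean_x=round(float(np.degrees(np.arctan2(n[0],n[2]))),1),lean_y=round(float(np.degrees(np.arctan2(n[1],n[2]))),1),N=len(B),M=len(A),d=round(float(d),1),c=c.round(1),lo=B.min(0).round(1),hi=B.max(0).round(1))
E
python3 - <<'E'
from tilt import *
s=manip.sense(); print(s['eef_pos'].round(1)); print(tilt('w9',s['eef_pos'],s['eef_rot'][2]))
E
python3 -m creep '[{"linear":[0,0,-25],"roll":0},{"linear":[0,0,-11],"roll":0},{"linear":[0,0,0],"roll":0},{"linear":[0,0,0],"roll":0}]'
```

```text
[544.   37.5 114.4]
{'n': array([-0.001,  0.001,  1.   ]), 'lean_x': -0.1, 'lean_y': 0.1, 'N': 2507, 'M': 3535, 'd': -6.4, 'c': array([-11.5,   0.3,  -6.4]), 'lo': array([-22.7, -21.9,  -7.7]), 'hi': array([ 5.4, 22.9, -5.1])}
time: 16.07
eef_pos: [543.1, 37.2, 77.5]
eef_rot: [180.0, -0.1, -173.3]
ft_force: [-0.9, 0.1, -1.3]
finger_gap: 0.098
grip_force: 29.4
```

```bash
python3 -m creep '[{"linear":[0,0,-2],"roll":0},{"linear":[0,0,-2],"roll":0},{"linear":[0,0,-1],"roll":0},{"linear":[0,0,-1],"roll":0},{"linear":[0,0,-1],"roll":0},{"linear":[0,0,-1],"roll":0},{"linear":[0,0,0],"roll":0}]';  python3 - <<'E'
from tilt import *
s=manip.sense(); grab('wrist','w10'); print(tilt('w10',s['eef_pos'],s['eef_rot'][2]))
E
```

```text
time: 16.65
eef_pos: [543.0, 37.4, 71.3]
eef_rot: [-180.0, 0.0, -173.3]
ft_force: [-8.0, -0.6, 22.3]
finger_gap: 0.102
grip_force: 32.7
{'n': array([-0.048,  0.001,  0.999]), 'lean_x': -2.7, 'lean_y': 0.1, 'N': 2490, 'M': 3456, 'd': -5.4, 'c': array([-10.8,   0. ,  -5.9]), 'lo': array([-21.8, -22.2,  -7.6]), 'hi': array([22.9, 22.5, -4. ])}
```

```bash
python3 -m creep '[{"linear":[0,0,-1],"roll":0},{"linear":[0,0,-1],"roll":0},{"linear":[0,0,-1],"roll":0},{"linear":[0,0,0],"roll":0}]' -1 20;  python3 - <<'E'
from tilt import *
s=manip.sense(); grab('wrist','w11'); print(tilt('w11',s['eef_pos'],s['eef_rot'][2]))
E
```

```text
time: 17.03
eef_pos: [543.3, 37.4, 68.4]
eef_rot: [-180.0, 0.0, -173.3]
ft_force: [-7.0, -1.6, 22.6]
finger_gap: 0.103
grip_force: 34.5
{'n': array([-0.105,  0.002,  0.994]), 'lean_x': -6.1, 'lean_y': 0.1, 'N': 2647, 'M': 3523, 'd': -3.5, 'c': array([-10.5,  -0. ,  -4.6]), 'lo': array([-22.3, -22.3,  -7.1]), 'hi': array([22.8, 22.2,  0.1])}
```

```bash
python3 -m creep '[{"linear":[-3,0,15],"roll":0},{"linear":[0,0,35],"roll":0},{"linear":[30,-11,0],"roll":0},{"linear":[30,-11,0],"roll":0},{"linear":[28,-12,0],"roll":0},{"linear":[0,0,-40],"roll":0},{"linear":[0,0,-30],"roll":0},{"linear":[0,0,-15],"roll":0},{"linear":[0,0,-5],"roll":0},{"linear":[0,0,0],"roll":0},{"linear":[0,0,0],"roll":0}]'
```

```text
time: 18.0
eef_pos: [628.9, 3.5, 28.1]
eef_rot: [-180.0, 0.1, -173.3]
ft_force: [0.9, -0.5, -1.1]
finger_gap: 0.106
grip_force: 32.1
```

```bash
python3 -m creep '[{"linear":[0,0,-2],"roll":0},{"linear":[0,0,-1.5],"roll":0},{"linear":[0,0,0],"roll":0}]'; python3 -m creep '[{"linear":[0,0,0],"roll":0},{"linear":[0,0,0],"roll":0},{"linear":[0,0,2],"roll":0},{"linear":[0,0,0],"roll":0},{"linear":[0,0,0],"roll":0}]' -0.5 20; python3 -m creep '[{"linear":[0,0,0],"roll":0},{"linear":[0,0,0],"roll":0},{"linear":[0,0,0],"roll":0},{"linear":[0,0,0],"roll":0},{"linear":[0,0,0],"roll":0}]' -1 20
python3 - <<'E'
from tilt import *
s=manip.sense(); grab('wrist','w12'); print(tilt('w12',s['eef_pos'],s['eef_rot'][2]))
E
```

```text
time: 18.25
eef_pos: [628.8, 3.5, 24.5]
eef_rot: [-180.0, 0.1, -173.3]
ft_force: [0.0, -0.3, -1.1]
finger_gap: 0.102
grip_force: 32.1
time: 18.67
eef_pos: [628.5, 3.5, 25.9]
eef_rot: [-180.0, 0.0, -173.3]
ft_force: [-0.5, 0.5, 0.1]
finger_gap: 0.248
grip_force: 0.0
time: 19.08
eef_pos: [628.4, 3.4, 25.8]
eef_rot: [-180.0, 0.0, -173.3]
ft_force: [-0.4, -1.5, 4.4]
finger_gap: 0.101
grip_force: 19.9
{'n': array([ 0.002, -0.   ,  1.   ]), 'lean_x': 0.1, 'lean_y': -0.0, 'N': 2457, 'M': 5969, 'd': -7.6, 'c': array([-10.7,   0.1,  -7.5]), 'lo': array([-22. , -22.2,  -8.9]), 'hi': array([ 5.7, 22.3, -6.3])}
```

```bash
python3 -m creep '[{"linear":[0,0,15],"roll":0},{"linear":[0,0,30],"roll":0},{"linear":[0,0,40],"roll":0},{"linear":[-28,11,0],"roll":0},{"linear":[-28,11,0],"roll":0},{"linear":[-30,12,0],"roll":0},{"linear":[0,0,-20],"roll":0},{"linear":[0,0,-12],"roll":0},{"linear":[0,0,0],"roll":0},{"linear":[0,0,0],"roll":0}]'
```

```text
time: 19.97
eef_pos: [541.9, 37.6, 78.3]
eef_rot: [180.0, -0.1, -173.3]
ft_force: [0.6, -0.5, -0.8]
finger_gap: 0.108
grip_force: 19.6
```

```bash
python3 -m creep '[{"linear":[0,0,-2.5],"roll":0},{"linear":[0,0,-2],"roll":0},{"linear":[-1.4,-0.17,-1],"roll":0},{"linear":[-1.4,-0.17,-1],"roll":0},{"linear":[-1.4,-0.17,-1.1],"roll":0},{"linear":[-1.4,-0.17,-1.1],"roll":0},{"linear":[0,0,0],"roll":0}]';  python3 - <<'E'
from tilt import *
s=manip.sense(); grab('wrist','w13'); print(tilt('w13',s['eef_pos'],s['eef_rot'][2]))
E
```

```text
time: 20.55
eef_pos: [537.7, 36.7, 70.7]
eef_rot: [-180.0, 0.1, -173.3]
ft_force: [0.1, 0.7, 5.4]
finger_gap: 0.108
grip_force: 20.8
{'n': array([-0.146,  0.001,  0.989]), 'lean_x': -8.4, 'lean_y': 0.0, 'N': 2120, 'M': 2898, 'd': -7.1, 'c': array([-6.3,  0.1, -8.1]), 'lo': array([-17.8, -22. , -10.9]), 'hi': array([27.1, 22.3, -2.6])}
```

```bash
python3 -m creep '[{"linear":[-1.2,-0.14,-1.1],"roll":0},{"linear":[-1.1,-0.13,-1.1],"roll":0},{"linear":[-1.1,-0.13,-1.2],"roll":0},{"linear":[-1,-0.13,-1.2],"roll":0},{"linear":[-1,-0.13,-1.2],"roll":0},{"linear":[0,0,0],"roll":0},{"linear":[0,0,0],"roll":0}]';  python3 - <<'E'
from tilt import *
s=manip.sense(); grab('wrist','w14'); print(tilt('w14',s['eef_pos'],s['eef_rot'][2]))
E
```

```text
time: 21.18
eef_pos: [532.2, 36.0, 64.9]
eef_rot: [-180.0, 0.1, -173.3]
ft_force: [-0.9, 0.3, 5.3]
finger_gap: 0.109
grip_force: 21.7
{'n': array([-0.322,  0.006,  0.947]), 'lean_x': -18.8, 'lean_y': 0.3, 'N': 1693, 'M': 2252, 'd': -7.1, 'c': array([ 2.1, -0.1, -6.8]), 'lo': array([-12.5, -22.3, -12.8]), 'hi': array([29.9, 22.5,  3.4])}
```

```bash
python3 -m creep '[{"linear":[-0.9,-0.1,-1.1],"roll":0},{"linear":[-0.9,-0.1,-1.1],"roll":0},{"linear":[0,0,0],"roll":0},{"linear":[0,0,0],"roll":0}]';  python3 - <<'E'
from tilt import *
s=manip.sense(); grab('wrist','w15'); print(tilt('w15',s['eef_pos'],s['eef_rot'][2]))
E
```

```text
time: 21.57
eef_pos: [530.5, 35.8, 62.7]
eef_rot: [-180.0, 0.1, -173.3]
ft_force: [-0.2, 0.2, 5.8]
finger_gap: 0.102
grip_force: 22.0
{'n': array([-0.379, -0.01 ,  0.926]), 'lean_x': -22.2, 'lean_y': -0.6, 'N': 1538, 'M': 2009, 'd': -7.2, 'c': array([ 4.9,  0.2, -5.8]), 'lo': array([-10.5, -21.9, -13. ]), 'hi': array([29.9, 22.1,  5.6])}
```

```bash
python3 -m creep '[{"linear":[-0.4,0,-0.4],"roll":0},{"linear":[0,0,0],"roll":0}]'; python3 -m creep '[{"linear":[-3,0,6],"roll":0},{"linear":[0,0,20],"roll":0},{"linear":[0,0,35],"roll":0},{"linear":[0,5,40],"roll":0},{"linear":[0,20,20],"roll":0},{"linear":[0,0,0],"roll":0},{"linear":[0,0,0],"roll":0}]' -1 50;  python3 - <<'E'
from tilt import *
s=manip.sense(); grab('wrist','w16'); print(tilt('w16',s['eef_pos'],s['eef_rot'][2]))
# inspection camera
wc,wk,tp,sc=[load(t) for t in('wc','wk','top0','scene0')]
q=lambda h,s,v,b:(h>105)&(h<135)&(s>60)&(v>30)
for n,c in(('wc',wc),('wk',wk),('tp',tp),('sc',sc)):
    p=proj(c,[545,301,88])[0].astype(int); r=[(x[0].tolist(),x[1].round(1)) for x in comps(c,q,15,(p[0]-30,p[1]-30,p[0]+30,p[1]+30))]; print(n,p,r[:2])
k=wc; uv=np.array([(x,y) for y in range(130,300) for x in range(230,410)]); P=bydepth(k,uv)
hs=cv2.cvtColor(k['im'],cv2.COLOR_BGR2HSV)[uv[:,1],uv[:,0]].astype(int)
for lo,hi in((1,7),(7,15),(15,55),(55,63),(63,120)):
    m=(P[:,2]>lo)&(P[:,2]<hi)&(np.hypot(P[:,0]-550,P[:,1]-301)<80); print(lo,m.sum(),P[m].min(0).round(0),P[m].max(0).round(0))
m=(P[:,2]>3)&(P[:,2]<9)&(hs[:,1]<70)&(hs[:,2]<140)&(np.hypot(P[:,0]-550,P[:,1]-301)<80)
r=cv2.minAreaRect(P[m,:2].astype(np.float32)); print('plate',m.sum(),r,np.median(P[m,2]))
E
```

```text
time: 21.78
eef_pos: [530.2, 35.8, 62.4]
eef_rot: [-180.0, 0.1, -173.3]
ft_force: [-0.2, 0.7, 6.9]
finger_gap: 0.11
grip_force: 22.1
time: 22.37
eef_pos: [526.7, 61.4, 184.0]
eef_rot: [-180.0, 0.2, -173.2]
ft_force: [0.4, 0.3, -1.4]
finger_gap: 0.094
grip_force: 48.9
{'n': array([-0.365,  0.   ,  0.931]), 'lean_x': -21.4, 'lean_y': 0.0, 'N': 1521, 'M': 2007, 'd': -7.2, 'c': array([ 3.7,  0.1, -6.3]), 'lo': array([-10.7, -22.3, -12.7]), 'hi': array([30. , 22.7,  4.6])}
wc [317 211] [([303, 194, 33, 33, 815], array([318.9, 210.1]))]
wk [603 212] [([587, 195, 36, 33, 936], array([604.6, 211.1]))]
tp [197 243] [([191, 237, 13, 14, 140], array([196.8, 243.7]))]
sc [397 201] [([391, 198, 12, 6, 46], array([396.8, 200.5]))]
1 1552 [471. 222.   1.] [629. 380.   7.]
7 3052 [509. 253.   7.] [628. 366.  15.]
15 330 [527. 265.  15.] [592. 356.  55.]
55 507 [529. 266.  55.] [588. 356.  63.]
63 1967 [526. 281.  63.] [586. 336.  96.]
plate 147 ((568.2674560546875, 310.609619140625), (98.04924011230469, 88.50841522216797), 18.119916915893555) 8.645185831830531
```

```bash
cat > cam.py <<'E'
from meas import *
q=lambda h,s,v,b:(h>105)&(h<135)&(s>60)&(v>30)
def glass(tag):
    c=load(tag); p=proj(c,[545,301,88])[0].astype(int)
    S=comps(c,q,15,(p[0]-30,p[1]-30,p[0]+30,p[1]+30))[0]; e=cv2.fitEllipse(cv2.convexHull(S[2]))
    P=bydepth(c,S[2]); med=np.median(P,0); P=P[np.linalg.norm(P-med,axis=1)<25]; 
    for _ in range(3):
        m=P.mean(0); n=np.linalg.svd(P-m)[2][2]; n*=np.sign(n[2]); P=P[abs((P-m)@n)<2]
    return c,np.array(e[0]),P.mean(0),n,len(P)
def plate(tag):
    c=load(tag); p=proj(c,[560,303,8])[0].astype(int); w=int(.16*c['K'][0,0]/1 if tag[0]!='w' else 90)
    if tag[0]!='w': w=36
    S=comps(c,lambda h,s,v,b:(b.max(2)-b.min(2)<28)&(v<125)&(v>45),15,(p[0]-w,p[1]-w,p[0]+w,p[1]+w))
    P=onplane(c,S[0][2],8); return cv2.minAreaRect(P[:,:2].astype(np.float32))
E
python3 - <<'E'
from cam import *
G={}
for t in('wc','wk','top0','t6'):
    G[t]=glass(t); c,e,m,n,N=G[t]; print(t,e.round(1),m.round(1),'n',n.round(3),'lean',np.degrees(np.arccos(n[2])).round(1),'dir',np.degrees(np.arctan2(n[1],n[0])).round(1),N,'plane92',onplane(c,[e],m[2]).round(1))
for a,b in(('wc','wk'),('wc','top0'),('wc','t6')): print(a,b,tri(G[a][0],[G[a][1]],G[b][0],[G[b][1]]))
for t in('wc','top0','t6'): print(t,plate(t))
E
```

```text
wc [318.9 210. ] [543.8 302.4  87.5] n [-0.378 -0.12   0.918] lean 23.4 dir -162.3 808 plane92 [[543.8 302.4  87.5]]
wk [604.6 211.1] [543.5 302.3  87.5] n [-0.375 -0.119  0.919] lean 23.2 dir -162.3 916 plane92 [[543.6 302.5  87.5]]
top0 [196.8 243.8] [545.5 302.5  88. ] n [-0.432 -0.131  0.892] lean 26.9 dir -163.1 61 plane92 [[545.  303.4  88. ]]
t6 [196.8 243.8] [545.9 304.2  88.3] n [-0.42  -0.097  0.902] lean 25.5 dir -167.0 65 plane92 [[544.9 303.3  88.3]]
wc wk (array([543.67603272, 302.39486797,  87.59301443]), np.float64(0.10474171880649685))
wc top0 (array([543.35768417, 302.34023633,  92.7305167 ]), np.float64(1.272238601953981))
wc t6 (array([543.35768417, 302.34023633,  92.7305167 ]), np.float64(1.272238601953981))
wc ((567.4287109375, 312.7523193359375), (99.16146087646484, 100.71953582763672), 18.058197021484375)
top0 ((568.7505493164062, 314.29388427734375), (100.44702911376953, 96.30037689208984), 17.81342315673828)
t6 ((569.456298828125, 311.05316162109375), (99.7108154296875, 89.27183532714844), 17.80931282043457)
```

```bash
python3 -m creep '[{"linear":[0,-20,-20],"roll":0},{"linear":[0,-5,-40],"roll":0},{"linear":[0,0,-35],"roll":0},{"linear":[0,0,-20],"roll":0},{"linear":[1.5,0,-3],"roll":0},{"linear":[1.5,0,-3],"roll":0},{"linear":[-0.6,0,-0.7],"roll":0},{"linear":[-0.6,0,-0.7],"roll":0},{"linear":[0,0,0],"roll":0},{"linear":[0,0,0],"roll":0}]';  python3 - <<'E'
from tilt import *
s=manip.sense(); grab('wrist','w17'); print(tilt('w17',s['eef_pos'],s['eef_rot'][2]))
E
python3 -m creep '[{"linear":[-3,0,6],"roll":0},{"linear":[0,0,20],"roll":0},{"linear":[0,0,35],"roll":0},{"linear":[0,0,0],"roll":0},{"linear":[0,0,0],"roll":0}]';  python3 - <<'E'
from tilt import *
for i in range(3):
    s=manip.sense(); grab('wrist','w18'); print(tilt('w18',s['eef_pos'],s['eef_rot'][2]))
E
```

```text
time: 23.25
eef_pos: [527.7, 35.9, 60.8]
eef_rot: [-180.0, -0.0, -173.3]
ft_force: [-4.9, -2.1, -3.6]
finger_gap: 0.094
grip_force: 48.6
{'n': array([-0.351,  0.002,  0.936]), 'lean_x': -20.6, 'lean_y': 0.1, 'N': 1595, 'M': 2096, 'd': -7.1, 'c': array([ 3.3,  0. , -6.3]), 'lo': array([-11.3, -22.3, -12.4]), 'hi': array([29.9, 22.6,  4.9])}
time: 23.72
eef_pos: [527.1, 36.1, 124.0]
eef_rot: [-180.0, 0.4, -173.3]
ft_force: [0.1, 0.1, -1.4]
finger_gap: 0.092
grip_force: 48.9
{'n': array([-0.371,  0.002,  0.929]), 'lean_x': -21.8, 'lean_y': 0.1, 'N': 1547, 'M': 2020, 'd': -7.2, 'c': array([ 3.7, -0.1, -6.3]), 'lo': array([-10.7, -22.4, -12.8]), 'hi': array([30. , 22.6,  4.8])}
{'n': array([-0.367,  0.005,  0.93 ]), 'lean_x': -21.5, 'lean_y': 0.3, 'N': 1562, 'M': 2014, 'd': -7.2, 'c': array([ 3.8,  0. , -6.2]), 'lo': array([-10.8, -22.4, -12.6]), 'hi': array([30. , 22.6,  5.1])}
{'n': array([-0.364, -0.004,  0.931]), 'lean_x': -21.4, 'lean_y': -0.2, 'N': 1543, 'M': 1997, 'd': -7.3, 'c': array([ 3.6,  0. , -6.4]), 'lo': array([-10.7, -22.4, -12.9]), 'hi': array([29.9, 22.6,  4.7])}
```

```bash
python3 -m creep '[{"linear":[4.2,0.6,-25],"roll":0},{"linear":[4.2,0.4,-25],"roll":0},{"linear":[0,0,-5],"roll":0},{"linear":[0,0,-3],"roll":0},{"linear":[-0.5,0,-0.6],"roll":0},{"linear":[-0.5,0,-0.6],"roll":0},{"linear":[-0.5,0,-0.6],"roll":0},{"linear":[0,0,0],"roll":0},{"linear":[0,0,0],"roll":0}]';  python3 - <<'E'
from tilt import *
s=manip.sense(); grab('wrist','w19'); print(tilt('w19',s['eef_pos'],s['eef_rot'][2]))
E
```

```text
time: 24.62
eef_pos: [531.5, 36.8, 61.9]
eef_rot: [-180.0, -0.0, -173.3]
ft_force: [-2.3, -1.4, 11.0]
finger_gap: 0.095
grip_force: 50.9
{'n': array([-0.418, -0.001,  0.908]), 'lean_x': -24.7, 'lean_y': -0.0, 'N': 1465, 'M': 1874, 'd': -7.2, 'c': array([ 6.1,  0.2, -5.1]), 'lo': array([ -9.5, -22.2, -13.2]), 'hi': array([30. , 22.6,  6.9])}
```

```bash
python3 -m creep '[{"linear":[0,0,4],"roll":0},{"linear":[0,0,20],"roll":0},{"linear":[0,0,40],"roll":0},{"linear":[0,0,0],"roll":0},{"linear":[0,0,0],"roll":0}]';  python3 - <<'E'
from tilt import *
for i in range(3):
    s=manip.sense(); grab('wrist','w20'); print(s['eef_pos'].round(1),tilt('w20',s['eef_pos'],s['eef_rot'][2]))
E
```

```text
time: 25.08
eef_pos: [532.9, 37.0, 127.3]
eef_rot: [-180.0, 0.2, -173.3]
ft_force: [0.7, -0.7, -2.3]
finger_gap: 0.096
grip_force: 49.7
[532.9  37.  127.3] {'n': array([-0.402, -0.002,  0.916]), 'lean_x': -23.7, 'lean_y': -0.2, 'N': 1467, 'M': 1898, 'd': -7.1, 'c': array([ 5. ,  0.3, -5.5]), 'lo': array([-10.2, -22.1, -12.7]), 'hi': array([29.9, 22.6,  6.3])}
[531.9  37.  126. ] {'n': array([-0.402, -0.011,  0.916]), 'lean_x': -23.7, 'lean_y': -0.7, 'N': 1474, 'M': 1897, 'd': -7.0, 'c': array([ 5.1,  0.2, -5.4]), 'lo': array([-10.2, -22.2, -12.8]), 'hi': array([30. , 22.3,  6.3])}
[531.4  37.  125.2] {'n': array([-0.399, -0.005,  0.917]), 'lean_x': -23.5, 'lean_y': -0.3, 'N': 1486, 'M': 1908, 'd': -7.1, 'c': array([ 5.2,  0.3, -5.5]), 'lo': array([-10.3, -22.3, -12.9]), 'hi': array([29.9, 22.5,  6.4])}
```

```bash
cat > ctr.py <<'E'
from tilt import *
def ctr(tag,T,yaw,n,d):
    k=load(tag); R=Ro.from_euler('z',yaw-180,degrees=True).as_matrix(); p=proj(k,T)[0].round().astype(int)
    uv=np.array([(x,y) for y in range(max(0,p[1]-160),min(480,p[1]+100)) for x in range(p[0]-100,p[0]+100)])
    Q=(bydepth(k,uv)-T)@R; h=cv2.cvtColor(k['im'],cv2.COLOR_BGR2HSV)[uv[:,1],uv[:,0]].astype(int)
    m=(abs(Q@n-d)<1.5)&(np.linalg.norm(Q,axis=1)<45)&(h[:,0]>8)&(h[:,0]<30)&(h[:,1]>50)
    ex=np.array([n[2],0,-n[0]]); ex/=np.linalg.norm(ex); ey=np.cross(n,ex)
    A=np.c_[Q[m]@ex,Q[m]@ey].astype(np.float32)
    A=A[np.array([(np.hypot(*(A-a).T)<2.5).sum()>5 for a in A])]
    (cx,cy),r=cv2.minEnclosingCircle(A); 
    hull=cv2.convexHull(A).reshape(-1,2); f=lambda q:np.hypot(*(hull-q[:2]).T)-q[2]
    from scipy.optimize import least_squares
    L=least_squares(f,[cx,cy,r],loss='soft_l1',f_scale=.7).x
    top=n*d+ex*L[0]+ey*L[1]; print(tag,len(A),'enc',np.round([cx,cy,r],1),'fit',L.round(1),'extent',A.min(0).round(1),A.max(0).round(1))
    und=top-12*n; print(' top ctr',top.round(1),'underside',und.round(1)); return R@und+T,und
E
python3 - <<'E'
from ctr import *
s=manip.sense(); c=grab('wrist','w21'); r=tilt('w21',s['eef_pos'],s['eef_rot'][2]); print(r['n'],r['d'],r['lean_x'])
print(ctr('w21',s['eef_pos'],s['eef_rot'][2],r['n'],r['d']))
# sanity on flat wheel
k='w9'; T=np.array([544.,37.5,114.4]); ctr(k,T,-173.2,np.array([0,0,1.]),-6.4)
E
```

```text
[-0.399 -0.009  0.917] -7.0 -23.5
w21 1598 enc [ 8.6  0.2 22.6] fit [ 8.6  0.1 22.4] extent [-13.8 -21.9] [30.7 22.4]
 top ctr [10.6  0.2 -3. ] underside [ 15.4   0.3 -14. ]
(array([546.33246105,  39.03954388, 110.67446   ]), array([ 15.43407836,   0.30337204, -14.00471252]))
w9 2603 enc [-0.3  0.4 22.6] fit [-0.3  0.4 22.4] extent [-22.7 -22.2] [ 5.4 22.8]
 top ctr [-0.3  0.4 -6.4] underside [ -0.3   0.4 -18.4]
```

```bash
python3 -m creep '[{"linear":[0,0,20],"roll":0},{"linear":[0,0,25],"roll":0},{"linear":[-4,30,4],"roll":1.4},{"linear":[-4,33,0],"roll":1.4},{"linear":[-4,35,0],"roll":1.4},{"linear":[-4,35,0],"roll":1.4},{"linear":[-4,35,0],"roll":1.4},{"linear":[-4,33,0],"roll":1.4},{"linear":[-4,25,0],"roll":1.4},{"linear":[-4,20,0],"roll":1.3},{"linear":[0,5,0],"roll":0},{"linear":[0,0,0],"roll":0},{"linear":[0,0,0],"roll":0}]'
python3 - <<'E'
from ctr import *
Fo=np.array([513.9,292.9,161.2])
for t in('w22','w23'):
    s=manip.sense(); c=grab('wrist',t); r=tilt(t,s['eef_pos'],s['eef_rot'][2]); W,_=ctr(t,s['eef_pos'],s['eef_rot'][2],r['n'],r['d'])
    yaw=s['eef_rot'][2]-180; n=Ro.from_euler('z',yaw,degrees=True).apply(r['n']); a=np.array([-.3708,-.119,.921])
    print(s['eef_pos'].round(1),s['eef_rot'].round(1),r['lean_x'],r['lean_y'],'W',W.round(1),'move',(Fo-W).round(1),'angle',np.degrees(np.arccos(n@a/np.linalg.norm(n))).round(2),'az',np.degrees(np.arctan2(n[1],n[0])).round(1))
    # lens-frame error
    L=W-np.array([543.6,302.4,87.5]); print('dist',(L@a).round(1),'off',np.linalg.norm(L-(L@a)*a).round(1))
E
```

```text
time: 26.37
eef_pos: [499.4, 287.4, 173.5]
eef_rot: [-180.0, -0.1, -162.2]
ft_force: [-1.6, -0.3, -1.5]
finger_gap: 0.095
grip_force: 49.6
w22 1622 enc [ 8.6  0.1 22.5] fit [ 8.5  0.1 22.3] extent [-13.8 -22. ] [30.6 22.5]
 top ctr [10.6  0.2 -3.1] underside [ 15.4   0.3 -14.1]
[499.4 287.4 173.5] [-1.800e+02 -1.000e-01 -1.622e+02] -23.5 -0.7 W [514.  292.4 159.4] move [-0.1  0.5  1.8] angle 1.03 az -160.6
dist 78.4 off 0.9
w23 1607 enc [ 8.5  0.1 22.5] fit [ 8.5  0.2 22.3] extent [-13.8 -21.9] [30.6 22.4]
 top ctr [10.7  0.2 -3.1] underside [ 15.5   0.2 -14.1]
[499.6 287.  173.7] [-1.800e+02 -1.000e-01 -1.622e+02] -23.6 -0.2 W [514.2 291.9 159.6] move [-0.3  1.   1.6] angle 0.95 az -161.8
dist 78.6 off 1.2
```

```bash
python3 -m creep '[{"linear":[0,0.8,1.7],"roll":0},{"linear":[0,0,0],"roll":0},{"linear":[0,0,0],"roll":0},{"linear":[0,0,0],"roll":0},{"linear":[0,0,0],"roll":0},{"linear":[0,0,0],"roll":0}]'
python3 - <<'E'
from ctr import *
a=np.array([-.3708,-.119,.921])
s=manip.sense(); grab('wrist','w24'); r=tilt('w24',s['eef_pos'],s['eef_rot'][2]); W,_=ctr('w24',s['eef_pos'],s['eef_rot'][2],r['n'],r['d'])
L=W-np.array([543.6,302.4,87.5]); print(s['eef_pos'].round(1),r['lean_x'],r['lean_y'],'dist',(L@a).round(1),'off',np.linalg.norm(L-(L@a)*a).round(1),(L-(L@a)*a).round(1))
c=grab('scene','s24'); cv2.imwrite('pics/s24.png',c['im'])
E
```

```text
time: 26.97
eef_pos: [499.8, 288.6, 176.1]
eef_rot: [-180.0, -0.0, -162.2]
ft_force: [0.5, 0.2, -0.8]
finger_gap: 0.094
grip_force: 49.6
w24 1599 enc [ 8.6  0.2 22.5] fit [ 8.6  0.1 22.4] extent [-13.8 -22. ] [30.7 22.5]
 top ctr [10.7  0.2 -3.1] underside [ 15.5   0.2 -14.1]
[499.8 288.6 176.1] -23.6 -0.3 dist 80.5 off 1.1 [0.7 0.8 0.4]
```

View pics/s24.png

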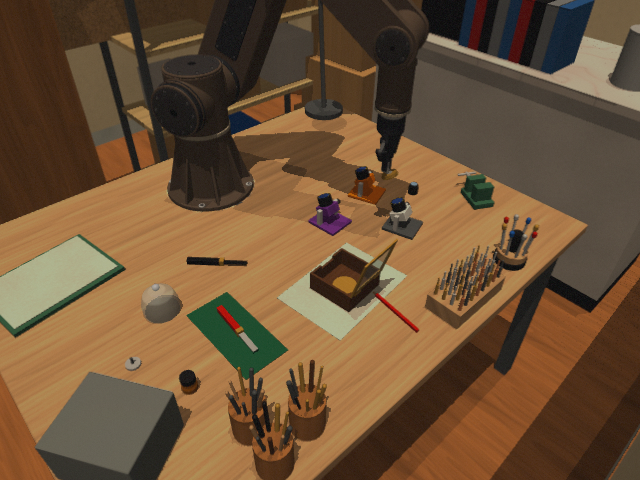

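Run:
```python
from h import *
c=load('s24'); print(bydepth(c,[(345,285),(340,282),(350,287),(333,275)]).round(1)); print(c['im'][285,345],c['im'][275,333])
# door plane: brass frame points above the case
uv=np.array([(x,y) for y in range(238,292) for x in range(352,400)]); P=bydepth(c,uv)
C=np.array([633.2,2.8]);u=np.array([.993,.118]);a=(P[:,:2]-C)@u;b=(P[:,:2]-C)@[-.118,.993]
m=(P[:,2]>65)&(P[:,2]<190)&(abs(b)<75)&(a>50)&(a<115); f=np.polyfit(P[m,2],a[m],1); print(m.sum(),'door deg',90+np.degrees(np.arctan(f[0])),P[m,2].max())
d=cv2.absdiff(load('s24')['im'],load('scene0')['im']).max(2)
for n,(x,y) in dict(dome=(160,302),spare=(132,363),jar=(188,381),pencil=(397,312),loupe=(413,188),knife=(238,328)).items(): print(n,d[y-12:y+12,x-14:x+14].mean().round(1))
```

```text
[[631.1   4.4   4.4]
 [616.6  -0.    7.8]
 [644.1  10.2   2.7]
 [586.2   3.4   9.4]]
[ 41 113 167] [25 49 84]
618 door deg 104.99825165896831 185.44278074076624
dome 5.4
spare 6.9
jar 5.9
pencil 7.2
loupe 20.1
knife 6.6
```

```bash
python3 -m creep '[{"linear":[-0.5,-0.6,-0.7],"roll":0},{"linear":[0,0,0],"roll":0},{"linear":[0,0,0],"roll":0},{"linear":[0,0,0],"roll":0},{"linear":[0,0,0],"roll":0},{"linear":[0,0,0],"roll":0}]' && python3 -c "
from cell import manip
print(manip.finish_job())"
```

```text
time: 27.57
eef_pos: [499.3, 288.2, 175.4]
eef_rot: [-180.0, 0.0, -162.2]
ft_force: [0.2, 0.0, -2.2]
finger_gap: 0.099
grip_force: 49.6
the job is handed in; nothing more can be done
None
```

The job is handed in at 27.6 s: by my own camera measurements the door stands open at about 105°, the knife is back on the mat, and the wheel's underside is held about 80 mm from the glass, roughly 1 mm off the lens axis and within about 1° of square; no verdict came back.

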